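# Open the press-and-turn safety cap of the cleaner bottle

## Task

Open the brush-cleaner bottle: press its red safety cap down against the spring until you feel it seat firmly, keep it pressed while you turn it anticlockwise to the green release mark, then lift it off and set it down, right way up, wholly on the cork coaster. The neck is brittle, so never load it with more than about 2.5 kg (25 N), and do not drop the cap. Leave the glue bottle, the tape roll and the sanding block where they are.

Things in the scene. Friction and masses are not known exactly. Their poses are not given: they have to be found in the camera images.
- bottle: White bottle (62 mm across, blue band) in a black round stand (94 mm across, 22 mm high), all fixed to the table. Origin on the bottle's axis at table height; z up; x points to red_mark. The shoulder ends 80 mm above the origin; above it, under the cap, is only the neck, 38 mm across or less, so fingers may reach below the cap's edge.
- cap_center (a point): Centre of the red ribbed safety cap, 48 mm across, 30 mm high, about 50 g; z up through its top, x along the white bar across its top. Starts locked on the bottle, this point 124 mm (top 139 mm, lower edge 109 mm) above the bottle's origin. It turns only while pressed down 2.5 to 10.5 mm, a depth that differs from bottle to bottle and cannot be seen.
- cap: The same cap; origin at the centre of its lower edge, 15 mm below cap_center. Pressed down, a soft spring resists with 5 N rising to 8 N; 0.7 mm after its two inner lugs come free of their notches it meets a firm rubber liner (about 15 N per mm), so a push of 12 to 18 N frees it. Turned without enough push, the lugs jam in the notches.
- red_mark (a point): Red mark on the black stand, 41 mm from the bottle's axis, 19 mm up; its twin lies opposite. The cap's white bar points to them (within 3 degrees) when locked.
- green_mark (a point): Green release mark on the stand, 65 degrees anticlockwise (seen from above) from red_mark about the bottle's axis; its twin lies opposite. With the cap kept pressed and turned anticlockwise 58 to 72 degrees, its lugs stand in open slots and it lifts straight off; an end wall stops it near 77 degrees.
- coaster: Round cork coaster, 100 mm across and 5 mm thick, fixed to the table. Origin: centre of its underside, on the table.
- glue_bottle: Bystander, loose: small white bottle with green cap, 30x30x61 mm, upright; origin at the centre of its underside.
- mask_tape: Bystander, loose: roll of yellowish tape lying flat, 68 mm across, 18 mm high; origin at the centre of its underside.
- sanding_block: Bystander, loose: brown sanding block, 28x70x16 mm, lying flat, long side along its y; origin at the centre of its underside.
Mind the look-alikes: they are no part of the job. Leave any blue, grey or turquoise look-alike of the cap alone.

How it is judged:
By the outcome, as a careful person would: the job done as asked, in the order asked, and still so for the second after the job is handed in, with the robot touching nothing.
It also fails if it takes over 58 s, if anything falls off the work surface, if the arm or the gripper's body presses on something with over 40 N, if the wrist force passes 120 N, or if a joint passes its speed limit or range.

## Robot

A 6-joint arm with a two-finger parallel gripper is mounted at the origin on the work surface; the furniture and walls round the work are solid. World frame = base frame: x ahead of the robot, y to its left, z up, the work surface at z = 0. Lengths are in m, angles in rad, forces in N, time in s.
With the tool pointing down it reaches from about 0.275 to 0.825 m from the base axis. Payload 4.9 kg.
Tool frame: the origin (TCP) lies at the very end of the fingers, on their centre line; the grasp point (between the pads) lies 19 mm behind it; z points along the fingers, y is the direction in which the jaws open and shut (so a half turn about z gives the same grasp; the last joint's range is limited). The gripper opens to 85 mm and grips with 20 to 120 N. Pads are 22 mm wide; open, the fingers measure 114 mm over their backs; the gripper's body (76 mm by 85 mm) begins 54 mm behind the grasp point. The pads swing forward as they close: fully open they stand 13 mm farther back than shut.
Start: joints at [1.129, 0.326, -0.193, 1.052, 0, 1.437], TCP at [0.167, 0.524, 0.231] pointing down, gripper open.
Joint ranges: [-2.65, 2.65], [-0.97, 1.79], [-1.3, 1.35], [-1.93, 2.1], [-1.47, 1.37], [-3.14, 3.14]. Speed limits (rad/s): [2.57, 2.57, 3.14, 3.14, 3.14, 3.14].

## Interface

Orientations are given as a rotation vector (axis times angle).
In Python, from bench import manip gives the robot as it stands. The module is installed in compiled form; this text tells all that it offers.
- The arm moves only by the tool drive_tool, never from a script. Its argument "rows" is text: rows parted by semicolons, each of 7 numbers parted by spaces: the shift along the world's x, y, z each as a share of 0.5 m, from -1 to 1, then the turn, a rotation vector about the world's x, y, z each as a share of 2 pi rad, from -1 to 1, then the opening, from 0 (shut) to 1 (fully open). In form: tx ty tz rx ry rz hand; .... A call has 1 to 8 rows; each row is the pose to reach, as a shift and turn from the pose measured when the call began, turning the shorter way round; what a row does not reach only later rows make up. A row lasts 1/10 s, in which the tool goes at most 50 mm and 8.59 degrees, less where a joint would pass 70% of its speed; a pose out of reach is approached as far as the arm can. A call with a number of a shift or a turn outside -1 to 1 is refused whole. A call with a gripper value outside its range is refused whole. The fingers move at their own pace and stop on an object; "squeeze" is the grip in N (left out, the last holds). Time passes only in rows, so rows that repeat a pose let the fingers close. It gives the time, the measured TCP pose, the force and the opening at its end, in the units of the state.
- manip.get_obs(): the state, without advancing time (a new reading comes with each control period).
- manip.camera(name): name is "side" or "top"; returns the picture (480x640x3 uint8, red, green, blue); there is no depth.
- manip.camera_info(name): a dict with "fx", "fy", "cx", "cy" (pixels), "k1" (the pictures are not rectified: a ray, as slopes to the right and down, at radius r is drawn at 1 + k1 r^2 times it, then the intrinsics apply), "eye" and "orientation" of the camera in the world. Camera axes: x right, y down, z forward; pixel columns grow to the right and rows downward; lengths in m; the calibration is good to about 2 mm. A picture is of the moment at which its call begins. camera_info takes no time and is no camera call.
- manip.hand_in(): hands the job in, once; it reports no verdict.
Trained networks look in the newest picture that a camera, given by its name, has taken for a name from the list of things; names that differ only in an ending like _2 or _b are one class to them, and where a whole thing is asked for, a point or a joint stands for the part that bears it (a point fixed in the world has none). Each returns a list of dicts, best first, with "p" (0 to 1); they miss things now and then, are a little off and sometimes report something else, mostly with a low value. They report only what shows in the picture. A call takes as long as a camera call. They do not tell look-alikes from the thing itself.
- manip.recognise(camera, query): "uv" ([column, row] in pixels, amid what is visible of it).
- manip.cut_out(camera, query): "region" (480x640 bool, what is visible of it) and "uv" ([column, row] in pixels, amid what is visible of it).
- manip.tip_of(camera, query): "uv" ([column, row] in pixels: a listed point, or the origin of a listed thing).
The state is a dict: "time": time; "q": joint angles; "dq": joint speeds; "joint_efforts": joint torques, N m; "eef_pos": TCP position; "tcp_rot": TCP orientation; "ft_force": force on the tool from outside, world axes, zero at the start; "wrist_torque": the same for the moment, N m; "grip_width": finger opening in m.
Only numpy, scipy, OpenCV 4.12 (cv2) and the standard library are available. Lean on these libraries where they do the work, as an engineer would, in place of code of your own. Each camera call takes 0.05 s, during which the arm holds its last target. There are 200 camera calls.

## Working session

There is one attempt and no reset: what is moved stays moved. The work goes in short steps, Python scripts to look and compute and a tool call to move; the robot and the scene stay as the last step left them, time stands still between calls to the robot, and variables do not carry over. Pictures are saved under pics/ and viewed, about 8 in all and at most 12, crops included, and the job is handed in when it is done.

Besides the shell and the picture viewer there is one more tool, called after ">>>" by a JSON object that holds its "api" and its "payload". drive_tool: Moves the arm, as the interface text tells. Its arguments: {"type":"object","properties":{"rows":{"type":"string"},"squeeze":{"type":"number"}},"required":["rows"]}

```bash
mkdir -p pics
python3 - <<'E'
from bench import manip
import cv2
o=manip.get_obs(); print({k:(v if not hasattr(v,'round') else v) for k,v in o.items()})
for c in("top","side"):
    im=manip.camera(c); cv2.imwrite(f"pics/{c}0.png",im[...,::-1]); print(c,manip.camera_info(c))
    for q in("bottle","cap_center","cap","red_mark","green_mark","coaster","glue_bottle","mask_tape","sanding_block"):
        print(c,q,[([round(float(x)) for x in d["uv"]],round(float(d["p"]),2)) for d in manip.tip_of(c,q)][:5])
E
```

```text
{'time': 0.0, 'q': array([ 1.12877607e+00,  3.26932553e-01, -1.93583764e-01,  1.05198114e+00,
       -3.19730341e-06,  1.43661922e+00]), 'dq': array([ 6.60480496e-04,  6.05226302e-04,  7.06451648e-04,  6.65335202e-05,
       -2.95760600e-03,  2.62096505e-07]), 'joint_efforts': array([ 1.53815356e-03, -4.43394291e+01,  2.62443137e+01,  1.54707790e-02,
        1.13875774e-04,  1.72685866e-06]), 'eef_pos': array([0.16638284, 0.52362851, 0.23050804]), 'tcp_rot': array([-4.81577961e-01, -3.10397537e+00,  2.56303290e-03]), 'ft_force': array([-0.45001039,  0.0754754 ,  0.31584804]), 'wrist_torque': array([ 0.04592857, -0.0249542 ,  0.01393535]), 'grip_width': 0.08542421030300444}
top {'fx': 480.1511055235614, 'fy': 480.1511055235614, 'cx': 316.2425683577326, 'cy': 237.54856510385176, 'k1': 0.01148954640686839, 'eye': array([0.41521876, 0.02681415, 0.91971129]), 'orientation': array([-2.02025047,  2.21194778, -0.23639329])}
top bottle [([237, 258], 0.67), ([226, 244], 0.57)]
top cap_center [([227, 312], 0.96), ([299, 228], 0.75), ([222, 244], 0.73), ([271, 306], 0.64)]
top cap [([225, 245], 
[... 314 characters left out ...]
0.77)]
side {'fx': 563.8688934543535, 'fy': 563.8688934543535, 'cx': 310.63824529371544, 'cy': 228.7754280883991, 'k1': -0.08959893074048587, 'eye': array([ 0.17620642, -0.74143632,  0.48345561]), 'orientation': array([-1.91554906,  0.53039178, -0.34204251])}
side bottle [([253, 258], 0.76)]
side cap_center [([216, 281], 0.98), ([198, 259], 0.77), ([254, 204], 0.72), ([307, 275], 0.7)]
side cap [([309, 280], 0.88), ([217, 287], 0.77), ([197, 268], 0.67), ([255, 205], 0.59), ([403, 312], 0.44)]
side red_mark [([275, 246], 0.57)]
side green_mark []
side coaster [([365, 352], 0.63)]
side glue_bottle [([400, 313], 0.93)]
side mask_tape [([311, 256], 0.77)]
side sanding_block [([261, 305], 0.82)]
```

Run:
```python
import cv2
t=cv2.imread("pics/top0.png");s=cv2.imread("pics/side0.png")
cv2.imwrite("pics/t_crop.png",cv2.resize(t[170:350,190:470],None,fx=2.8,fy=2.8,interpolation=cv2.INTER_CUBIC))
cv2.imwrite("pics/s_crop.png",cv2.resize(s[170:390,160:460],None,fx=2.6,fy=2.6,interpolation=cv2.INTER_CUBIC))
```

```text
(no output)
```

View pics/t_crop.png

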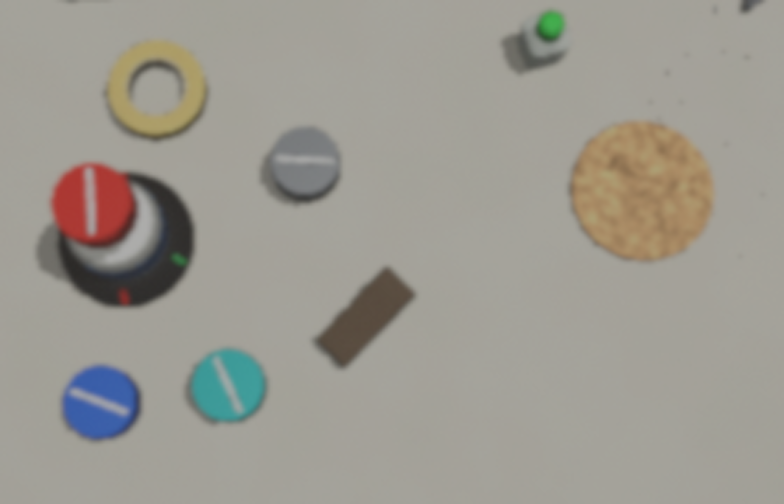

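View pics/s_crop.png

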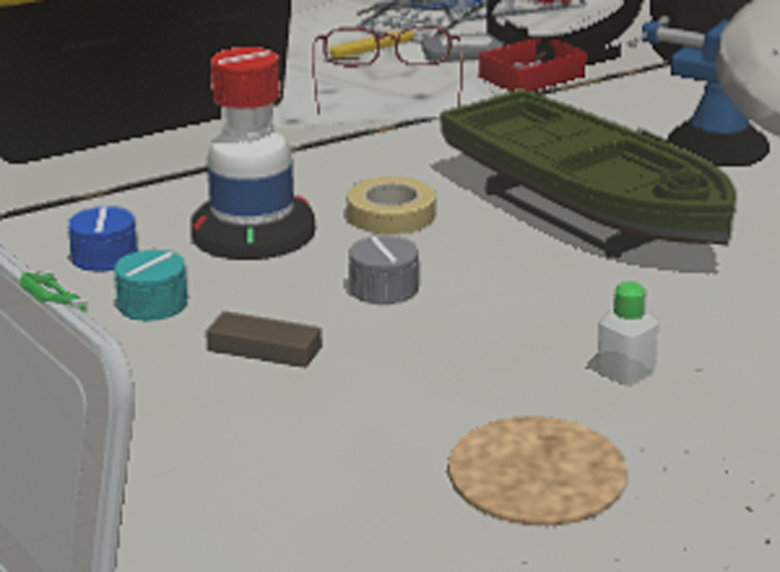

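The top crop shows the red cap at full-frame (223,243) on its bottle, with red mark (234,276), green mark (254,262) and coaster (419,238). The blue, grey and turquoise caps stand apart from it. The side crop agrees.

```bash
cat > h.py <<'E'
import numpy as np, cv2
from scipy.spatial.transform import Rotation as R
from bench import manip
def _c(n):
    i=manip.camera_info(n); K=np.array([[i['fx'],0,i['cx']],[0,i['fy'],i['cy']],[0,0,1]]); return i,K,np.array([i['k1'],0,0,0,0])
def ray(n,uv):
    i,K,d=_c(n); s=cv2.undistortPoints(np.array([[uv]],float),K,d)[0,0]
    return i['eye'],R.from_rotvec(i['orientation']).apply([s[0],s[1],1])
def at_z(n,uv,z):
    e,r=ray(n,uv); return e+r*(z-e[2])/r[2]
def proj(n,P):
    i,K,d=_c(n); M=R.from_rotvec(i['orientation']).inv(); r=M.as_rotvec()
    return cv2.projectPoints(np.atleast_2d(np.array(P,float)),r,-M.apply(i['eye']),K,d)[0][:,0]
def tri(u1,u2):
    (a,b),(c,d)=ray("top",u1),ray("side",u2)
    s=np.linalg.lstsq(np.stack([b,-d],1),c-a,rcond=None)[0]; p,q=a+b*s[0],c+d*s[1]
    return (p+q)/2,np.linalg.norm(p-q)
def circ(O,r,z,n=72):
    t=np.linspace(0,2*np.pi,n); return np.c_[O[0]+r*np.cos(t),O[1]+r*np.sin(t),0*t+z]
def blob(m):
    n,l,s,c=cv2.connectedComponentsWithStats(m.astype(np.uint8)); k=1+np.argmax(s[1:,4]); return l==k
E
cat > m.py <<'E'
from h import *
from scipy.optimize import least_squares
t=cv2.imread("pics/top0.png").astype(int);s=cv2.imread("pics/side0.png").astype(int)
def red(im,x0,x1,y0,y1):
    m=np.zeros(im.shape[:2],bool);S=np.s_[y0:y1,x0:x1];b,g,r=im[S][...,0],im[S][...,1],im[S][...,2]
    m[S]=((r>110)&(g<90)&(b<90)); m=blob(m)
    return cv2.morphologyEx(m.astype(np.uint8),cv2.MORPH_CLOSE,np.ones((7,7)))>0
mt=red(t,200,250,220,262);ms=red(s,225,280,180,215)
def sil(n,O,z0=.109):
    P=np.r_[circ(O,.024,z0),circ(O,.024,z0+.03)]
    h=cv2.convexHull(proj(n,P).astype(np.float32)); m=np.zeros((480*8,640*8),np.uint8)
    cv2.fillConvexPoly(m,np.round((h+.5)*8).astype(np.int32),1); M=cv2.moments(m,True)
    return np.array([M['m10'],M['m01']])/M['m00']/8-.5,M['m00']/64
def cen(m): y,x=np.nonzero(m); return np.array([x.mean(),y.mean()]),m.sum()
ct,at=cen(mt);cs,as_=cen(ms);print(ct,at,cs,as_)
f=lambda O:np.r_[sil("top",O)[0]-ct,sil("side",O)[0]-cs]
O0=at_z("top",ct,.136)[:2]
for ft,n in((lambda O:f(O)[:2],"top"),(lambda O:f(O)[2:],"side"),(f,"both")):
    r=least_squares(ft,O0,diff_step=.005);print(n,r.x,r.fun,f(r.x))
O=r.x;print(sil("top",O)[1],sil("side",O)[1])
b,g,rr=[t[...,k] for k in range(3)]
for n,m in(("red",(rr>g+50)&(rr>b+50)),("green",(g>rr+40)&(g>b+25))):
    mm=np.zeros_like(m);mm[250:285,205:265]=m[250:285,205:265]
    if mm.any():
        c=cen(blob(mm))[0];p=at_z("top",c,.02);print(n,c,p,np.hypot(*(p[:2]-O)),np.degrees(np.arctan2(*(p[:2]-O)[::-1])))
m=np.zeros_like(b,bool);m[165:240,200:240]=0
m[225:260,205:245]=(g>130)[225:260,205:245]&mt[225:260,205:245]
y,x=np.nonzero(m);P=np.array([at_z("top",(u,v),.139)[:2] for u,v in zip(x,y)]);w=np.linalg.eigh(np.cov(P.T))
print("bar",len(P),P.mean(0),np.degrees(np.arctan2(*w[1][::-1,1])))
m=np.zeros_like(b,bool);S=np.s_[205:270,385:455];m[S]=((rr-b)>35)[S];m=blob(m);c,a=cen(m);print("coaster",c,a,at_z("top",c,.005))
m=np.zeros_like(b,bool);S=np.s_[320:385,320:410];m[S]=((s[...,2]-s[...,0])>35)[S];m=blob(m);c,a=cen(m);print("coaster",c,a,at_z("side",c,.004))
for n,u,z in(("tape",(247,204),0),("glue",(380,190),0),("sand",(324,287),0),("gray",(299,228),.03)):print(n,at_z("top",u,z))
E
python3 m.py
```

```text
[222.8296875 242.5328125] 640 [253.91590494 199.30895795] 547
top [0.58762832 0.16489393] [8.68161403e-05 1.02229657e-03] [ 8.68161403e-05  1.02229657e-03 -3.50766589e-01  4.32429474e-01]
side [0.58918809 0.16660981] [-0.00178366  0.00070036] [-1.06036502e+00 -8.11660218e-01 -1.78366316e-03  7.00358443e-04]
both [0.5881051 0.1649807] [-0.05850985 -0.28160801 -0.13633291  0.35365397] [-0.05850985 -0.28160801 -0.13633291  0.35365397]
768.609375 570.640625
red [222.48333333 252.59166667] [0.59113061 0.18506718 0.02      ] 0.02031305981822341 81.43426475880065
green [253.625 262.25 ] [0.56727123 0.12739682 0.02      ] 0.04297206055031259 -119.00092380374119
bar 54 [0.58628362 0.16418642] -179.86295766063887
coaster [418.98996488 237.67787255] 1993 [ 0.58911837 -0.19470765  0.005     ]
coaster [366.54805543 350.56593652] 2237 [ 0.58938087 -0.19771378  0.004     ]
tape [0.68855295 0.13521978 0.        ]
glue [ 0.69376922 -0.13135655  0.        ]
sand [ 0.51063564 -0.00148559  0.        ]
gray [0.62354051 0.03620737 0.03      ]
```

Run:
```python
from h import *
t=cv2.imread("pics/top0.png");s=cv2.imread("pics/side0.png")
O=[.588,.165]
for P,c in((circ(O,.047,.022),(0,255,255)),(circ(O,.024,.139),(255,255,0)),(circ((.589,-.196),.05,.005),(255,0,255))):
    for im,n in((t,"top"),(s,"side")): cv2.polylines(im,[np.round(proj(n,P)).astype(np.int32)],True,c,1)
cv2.imwrite("pics/full.png",cv2.resize(np.vstack([t,s]),None,fx=.62,fy=.62,interpolation=cv2.INTER_AREA))
```

```text
(no output)
```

View pics/full.png

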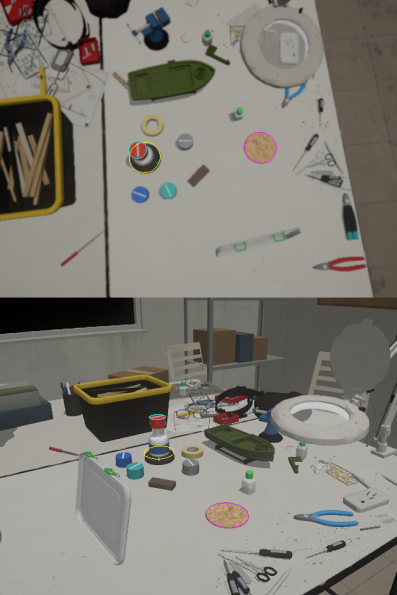

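Run:
```python
from h import *
print(tri((94,344),(135,172)),tri((97,156),(271,142)))
print(at_z("top",(94,344),.15),at_z("top",(97,156),.15))
```

```text
(array([0.43077968, 0.37032204, 0.15059042]), np.float64(0.017562356156510153)) (array([0.73153561, 0.3554924 , 0.17568639]), np.float64(0.015756889892694748))
[0.43928517 0.36821919 0.15      ] [0.75054788 0.36450079 0.15      ]
```

>>> {"api": "drive_tool", "payload": {"rows": "0.843 -0.717 0.02 0 0 0 1;0.843 -0.717 0.02 0 0 0 1;0.843 -0.717 0.02 0 0 0 1;0.843 -0.717 0.02 0 0 0 1;0.843 -0.717 0.02 0 0 0 1;0.843 -0.717 0.02 0 0 0 1;0.843 -0.717 0.02 0 0 0 1;0.843 -0.717 0.02 0 0 0 1", "squeeze": 70}}

```text
time: 1.8
eef_pos: [0.4727, 0.2635, 0.2388]
tcp_rot: [0.482, 3.104, 0.001]
ft_force: [-0.6, 0.3, 0.8]
grip_width: 0.0853
```

>>> {"api": "drive_tool", "payload": {"rows": "0.231 -0.197 -0.02 0 0 0 1;0.231 -0.197 -0.02 0 0 0 1;0.231 -0.197 -0.02 0 0 0 1;0.231 -0.197 -0.04 0 0 0 1;0.231 -0.197 -0.06 0 0 0 1;0.231 -0.197 -0.06 0 0 0 1"}}

```text
time: 2.4
eef_pos: [0.5861, 0.1653, 0.2067]
tcp_rot: [-0.481, -3.101, 0.001]
ft_force: [-1.2, 0.0, 0.0]
grip_width: 0.0854
```

Run:
```python
from h import *
o=manip.get_obs();print(o['eef_pos'],o['q'],o['ft_force'])
s=manip.camera("side");t=manip.camera("top")
a=s[100:260,170:340];b=t[160:320,140:310]
cv2.imwrite("pics/app.png",cv2.resize(np.hstack([a,b]),None,fx=2.3,fy=2.3)[...,::-1])
```

```text
[0.58613019 0.16533197 0.20671223] [ 1.53400909e-01  4.54255445e-01 -6.33633245e-02  1.05686070e+00
  7.56981575e-04  4.60911587e-01] [-1.1955785   0.02956238  0.00574328]
```

View pics/app.png

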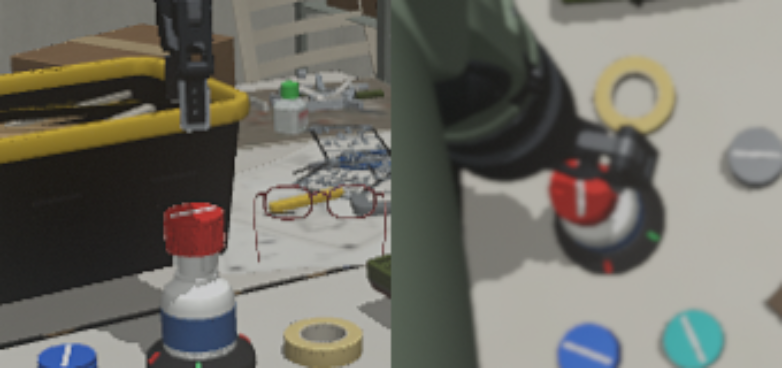

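The arm is over the cap: the finger is at about column 255 in the side view and the cap at 254. The fingers are open and nothing is disturbed.

>>> {"api": "drive_tool", "payload": {"rows": "0.004 -0.001 -0.06 0 0 0 1;0.004 -0.001 -0.12 0 0 0 1;0.004 -0.001 -0.17 0 0 0 1;0.004 -0.001 -0.193 0 0 0 1;0.004 -0.001 -0.193 0 0 0 1;0.004 -0.001 -0.193 0 0 0 1"}}

```text
time: 3.1
eef_pos: [0.5893, 0.1663, 0.1134]
tcp_rot: [0.477, 3.105, 0.001]
ft_force: [-0.7, -0.1, 0.5]
grip_width: 0.0857
```

>>> {"api": "drive_tool", "payload": {"rows": "0 0 0 0 0 0 0.68;0 0 0 0 0 0 0.66;0 0 0 0 0 0 0.64;0 0 0 0 0 0 0.62;0 0 0 0 0 0 0.6", "squeeze": 20}}

```text
time: 3.6
eef_pos: [0.5894, 0.1656, 0.1137]
tcp_rot: [0.478, 3.104, -0.001]
ft_force: [-1.4, -2.4, 1.9]
grip_width: 0.0515
```

>>> {"api": "drive_tool", "payload": {"rows": "0 -0.001 -0.006 0 0 0 0.62;0 -0.001 -0.007 0 0 0 0.62;0 -0.001 -0.007 0 0 0 0.58;0 -0.001 -0.007 0 0 0 0.5;0 -0.001 -0.007 0 0 0 0.5;0 -0.001 -0.007 0 0 0 0.5"}}

```text
time: 4.2
eef_pos: [0.5891, 0.1647, 0.1101]
tcp_rot: [0.478, 3.104, -0.002]
ft_force: [-1.9, -2.5, 1.3]
grip_width: 0.0476
```

>>> {"api": "drive_tool", "payload": {"rows": "0 0 0 0 0 0 0.3;0 0 0 0 0 0 0.3;0 0 0 0 0 0 0.3", "squeeze": 80}}

```text
time: 4.5
eef_pos: [0.5892, 0.1648, 0.1104]
tcp_rot: [0.478, 3.104, -0.002]
ft_force: [-1.2, -2.3, 3.3]
grip_width: 0.0456
```

>>> {"api": "drive_tool", "payload": {"rows": "0 0 -0.002 0 0 0 0.3;0 0 -0.004 0 0 0 0.3;0 0 -0.004 0 0 0 0.3"}}

```text
time: 4.8
eef_pos: [0.5894, 0.1649, 0.1085]
tcp_rot: [0.478, 3.104, -0.002]
ft_force: [-1.4, -1.6, 4.7]
grip_width: 0.0464
```

>>> {"api": "drive_tool", "payload": {"rows": "0 0 -0.002 0 0 0 0.3;0 0 -0.004 0 0 0 0.3;0 0 -0.004 0 0 0 0.3"}}

```text
time: 5.1
eef_pos: [0.5894, 0.1649, 0.1066]
tcp_rot: [0.478, 3.104, -0.001]
ft_force: [-2.1, -1.6, 4.7]
grip_width: 0.046
```

>>> {"api": "drive_tool", "payload": {"rows": "0 0 -0.002 0 0 0 0.3;0 0 -0.002 0 0 0 0.3"}}

```text
time: 5.3
eef_pos: [0.5894, 0.1649, 0.1059]
tcp_rot: [0.478, 3.103, -0.001]
ft_force: [-2.4, -2.2, 6.5]
grip_width: 0.0461
```

>>> {"api": "drive_tool", "payload": {"rows": "0 0 -0.002 0 0 0 0.3;0 0 -0.002 0 0 0 0.3"}}

```text
time: 5.5
eef_pos: [0.5895, 0.1649, 0.1056]
tcp_rot: [0.478, 3.103, -0.001]
ft_force: [-3.7, -1.9, 8.8]
grip_width: 0.0462
```

>>> {"api": "drive_tool", "payload": {"rows": "0 0 -0.002 0 0 0 0.3;0 0 -0.002 0 0 0 0.3"}}

```text
time: 5.7
eef_pos: [0.5895, 0.165, 0.1056]
tcp_rot: [0.478, 3.102, -0.001]
ft_force: [-3.6, -2.1, 10.5]
grip_width: 0.046
```

>>> {"api": "drive_tool", "payload": {"rows": "0 0 -0.002 0 0 0 0.3;0 0 -0.002 0 0 0 0.3"}}

```text
time: 5.9
eef_pos: [0.5895, 0.1649, 0.1055]
tcp_rot: [0.477, 3.102, -0.001]
ft_force: [-4.3, -2.2, 10.6]
grip_width: 0.046
```

>>> {"api": "drive_tool", "payload": {"rows": "0 0 -0.003 0 0 0 0.3;0 0 -0.003 0 0 0 0.3;0 0 -0.003 0 0 0 0.3"}}

```text
time: 6.2
eef_pos: [0.5896, 0.1649, 0.1054]
tcp_rot: [0.477, 3.101, -0.001]
ft_force: [-4.6, -3.1, 13.0]
grip_width: 0.046
```

>>> {"api": "drive_tool", "payload": {"rows": "0 0 -0.003 0 0 0 0.3;0 0 -0.003 0 0 0 0.3"}}

```text
time: 6.4
eef_pos: [0.5897, 0.1649, 0.1053]
tcp_rot: [0.477, 3.1, -0.001]
ft_force: [-5.8, -2.8, 13.6]
grip_width: 0.0461
```

>>> {"api": "drive_tool", "payload": {"rows": "-0.001 0 -0.0034 0 0 0 0.3;-0.001 0 -0.0034 0 0 0.01 0.3;-0.001 0 -0.0034 0 0 0.02 0.3;-0.001 0 -0.0034 0 0 0.03 0.3"}}

```text
time: 6.8
eef_pos: [0.5898, 0.1655, 0.1053]
tcp_rot: [0.179, 3.13, 0.001]
ft_force: [-4.8, -0.4, 13.5]
grip_width: 0.0459
```

>>> {"api": "drive_tool", "payload": {"rows": "-0.001 -0.001 -0.0034 0 0 0.018 0.3;-0.001 -0.001 -0.0034 0 0 0.036 0.3;-0.001 -0.001 -0.0034 0 0 0.054 0.3;-0.001 -0.001 -0.0034 0 0 0.07 0.3"}}

```text
time: 7.2
eef_pos: [0.5898, 0.166, 0.1053]
tcp_rot: [-0.516, 3.09, 0.006]
ft_force: [-5.2, 0.9, 13.3]
grip_width: 0.046
```

Run:
```python
from h import *
o=manip.get_obs();print(o['eef_pos'],o['tcp_rot'],o['ft_force'],o['wrist_torque'],o['q'][5])
s=manip.camera("side");t=manip.camera("top")
a=s[150:260,200:310];b=t[200:310,170:280]
cv2.imwrite("pics/turn.png",cv2.resize(np.hstack([a,b]),None,fx=3.6,fy=3.6)[...,::-1])
```

```text
[0.58983688 0.16600829 0.10532294] [-0.51552384  3.0901469   0.0062421 ] [-5.19900147  0.8894536  13.32251003] [-0.12611894  0.96258146 -0.04650006] -0.17869489168849517
```

View pics/turn.png

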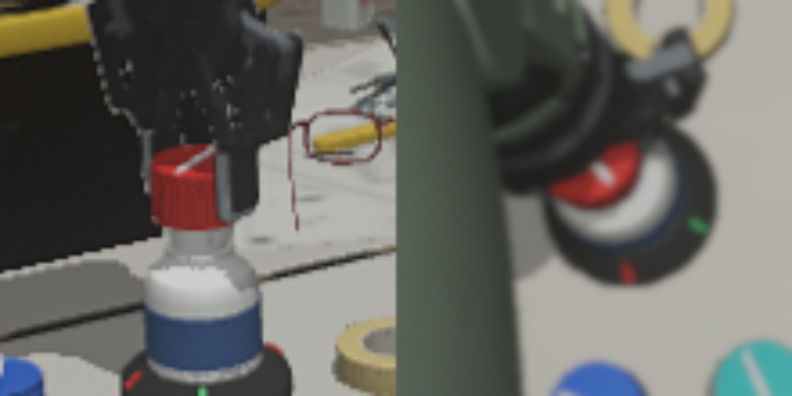

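The bar on the cap has turned about 37° towards the green mark, matching the wrist, so there is no slip. The push holds at 13 N.

>>> {"api": "drive_tool", "payload": {"rows": "-0.001 -0.001 -0.0034 0 0 0.018 0.3;-0.001 -0.001 -0.0034 0 0 0.036 0.3;-0.001 -0.001 -0.0034 0 0 0.054 0.3;-0.001 -0.001 -0.0034 0 0 0.07 0.3;-0.001 -0.001 -0.0034 0 0 0.079 0.3;-0.001 -0.001 -0.0034 0 0 0.079 0.3"}}

```text
time: 7.9
eef_pos: [0.5901, 0.1663, 0.1053]
tcp_rot: [-1.257, 2.868, 0.01]
ft_force: [-4.6, -0.3, 13.6]
grip_width: 0.0459
```

>>> {"api": "drive_tool", "payload": {"rows": "-0.001 0 0 0 0 0 0.3;-0.001 0 0.003 0 0 0 0.3;-0.001 0 0.006 0 0 0 0.3;-0.001 0 0.009 0 0 0 0.3;-0.001 0 0.012 0 0 0 0.3"}}

```text
time: 8.4
eef_pos: [0.5895, 0.1665, 0.1111]
tcp_rot: [-1.257, 2.868, 0.011]
ft_force: [-0.3, 0.8, -1.3]
grip_width: 0.0462
```

>>> {"api": "drive_tool", "payload": {"rows": "0 0 0.01 0 0 0 0.3;0 0 0.03 0 0 0 0.3;0 0 0.07 0 0 0 0.3;0 0 0.12 0 0 0 0.3;0 0 0.16 0 0 0 0.3;0 0 0.16 0 0 0 0.3"}}

```text
time: 9.0
eef_pos: [0.5916, 0.1671, 0.1947]
tcp_rot: [-1.255, 2.863, 0.009]
ft_force: [0.6, 0.5, -0.4]
grip_width: 0.0457
```

Run:
```python
from h import *
o=manip.get_obs();print(o['eef_pos'],o['tcp_rot'],o['ft_force'],o['q'])
s=manip.camera("side")
cv2.imwrite("pics/lift.png",cv2.resize(s[90:260,170:340],None,fx=2.6,fy=2.6)[...,::-1])
```

```text
[0.59161944 0.16705765 0.19467157] [-1.25462134  2.86265584  0.00942965] [ 0.60427822  0.53057259 -0.35969623] [ 0.15022252  0.45892332 -0.08785426  1.0100787   0.00999868 -0.67582392]
```

View pics/lift.png

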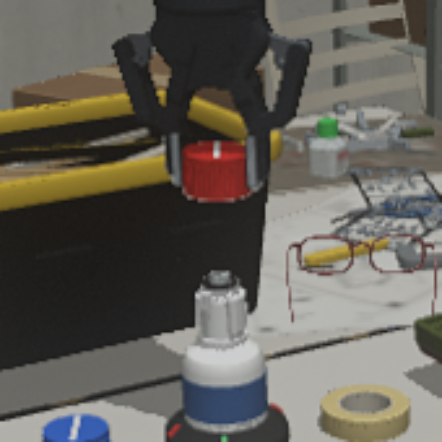

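The cap is out of the neck, upright and level between the pads. Next I carry it to the coaster and correct the 1° tilt on the way.

>>> {"api": "drive_tool", "payload": {"rows": "-0.005 -0.726 0 -0.0019 0.0019 0 0.3;-0.005 -0.726 0 -0.0019 0.0019 0 0.3;-0.005 -0.726 0 -0.0019 0.0019 0 0.3;-0.005 -0.726 0 -0.0019 0.0019 0 0.3;-0.005 -0.726 0 -0.0019 0.0019 0 0.3;-0.005 -0.726 0 -0.0019 0.0019 0 0.3;-0.005 -0.726 0 -0.0019 0.0019 0 0.3;-0.005 -0.726 0 -0.0019 0.0019 0 0.3"}}

```text
time: 9.85
eef_pos: [0.5872, -0.201, 0.1911]
tcp_rot: [1.251, -2.877, -0.0]
ft_force: [-0.1, 0.0, 0.6]
grip_width: 0.046
```

>>> {"api": "drive_tool", "payload": {"rows": "0 0 0 0 0 0 0.3;0 0 0 0 0 0 0.3"}}

```text
time: 10.05
eef_pos: [0.5863, -0.2004, 0.1898]
tcp_rot: [1.25, -2.877, -0.004]
ft_force: [0.0, -0.3, -1.6]
grip_width: 0.0459
```

>>> {"api": "drive_tool", "payload": {"rows": "0.005 0.009 -0.08 0 0 0 0.3;0.005 0.009 -0.16 0 0 0 0.3;0.005 0.009 -0.23 0 0 0 0.3;0.005 0.009 -0.29 0 0 0 0.3;0.005 0.009 -0.33 0 0 0 0.3;0.005 0.009 -0.34 0 0 0 0.3;0.005 0.009 -0.34 0 0 0 0.3;0.005 0.009 -0.34 0 0 0 0.3"}}

```text
time: 10.85
eef_pos: [0.5899, -0.1953, 0.021]
tcp_rot: [1.253, -2.877, -0.002]
ft_force: [0.4, -0.9, -0.5]
grip_width: 0.0464
```

Run:
```python
from h import *
o=manip.get_obs();print(o['eef_pos'],o['tcp_rot'],o['ft_force'])
s=manip.camera("side")
cv2.imwrite("pics/over.png",cv2.resize(s[260:400,290:450],None,fx=3,fy=3)[...,::-1])
```

```text
[ 0.58986078 -0.19526116  0.02100821] [ 1.25267524e+00 -2.87677956e+00 -2.13119092e-03] [ 0.41572906 -0.88947352 -0.51271131]
```

View pics/over.png

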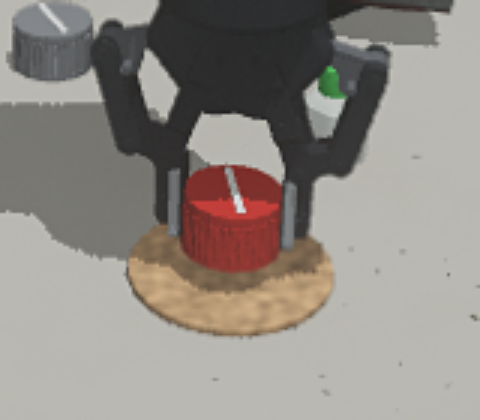

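The cap is upright just above the middle of the coaster, and the fingers and the glue bottle are clear of each other.

>>> {"api": "drive_tool", "payload": {"rows": "0 0 -0.01 0 0 0 0.3;0 0 -0.018 0 0 0 0.3;0 0 -0.024 0 0 0 0.3;0 0 -0.024 0 0 0 0.3"}}

```text
time: 11.3
eef_pos: [0.5896, -0.1956, 0.0089]
tcp_rot: [1.252, -2.877, -0.002]
ft_force: [0.4, -0.3, 0.0]
grip_width: 0.0458
```

>>> {"api": "drive_tool", "payload": {"rows": "0 0 -0.002 0 0 0 0.3;0 0 -0.003 0 0 0 0.3;0 0 -0.003 0 0 0 0.3"}}

```text
time: 11.6
eef_pos: [0.5896, -0.1956, 0.0072]
tcp_rot: [1.252, -2.877, -0.003]
ft_force: [-0.3, 0.1, -0.3]
grip_width: 0.0461
```

>>> {"api": "drive_tool", "payload": {"rows": "0 0 -0.002 0 0 0 0.3;0 0 -0.002 0 0 0 0.3"}}

```text
time: 11.8
eef_pos: [0.5897, -0.1957, 0.007]
tcp_rot: [1.252, -2.877, -0.002]
ft_force: [-2.3, 0.5, 4.4]
grip_width: 0.0464
```

>>> {"api": "drive_tool", "payload": {"rows": "0 0 -0.002 0 0 0 0.3;0 0 -0.002 0 0 0 0.3"}}

```text
time: 12.0
eef_pos: [0.5897, -0.1957, 0.0069]
tcp_rot: [1.252, -2.877, -0.001]
ft_force: [-2.4, 1.3, 7.8]
grip_width: 0.0461
```

>>> {"api": "drive_tool", "payload": {"rows": "0 0 0 0 0 0 0.5;0 0 0 0 0 0 0.58;0 0 0 0 0 0 0.66;0 0 0 0 0 0 0.76;0 0 0 0 0 0 0.85;0 0 0 0 0 0 0.85", "squeeze": 20}}

```text
time: 12.6
eef_pos: [0.5896, -0.1957, 0.0068]
tcp_rot: [1.252, -2.877, -0.002]
ft_force: [0.0, -1.0, -0.6]
grip_width: 0.0727
```

>>> {"api": "drive_tool", "payload": {"rows": "0 0 0.02 0 0 0 0.85;0 0 0.05 0 0 0 0.85;0 0 0.1 0 0 0 0.85;0 0 0.2 0 0 0 0.85;0 0 0.3 0 0 0 0.85;0 0 0.4 0 0 0 0.85;0 0 0.4 0 0 0 0.85"}}

```text
time: 13.3
eef_pos: [0.594, -0.1976, 0.2169]
tcp_rot: [-1.251, 2.875, -0.016]
ft_force: [0.5, -1.0, 0.6]
grip_width: 0.0728
```

Run:
```python
from h import *
o=manip.get_obs();print(o['time'],o['eef_pos'],o['ft_force'],o['grip_width'])
s=manip.camera("side");t=manip.camera("top")
cv2.imwrite("pics/end.png",cv2.resize(np.hstack([s[150:400,160:460],t[150:400,190:470]]),None,fx=1.37,fy=1.37)[...,::-1])
for q in("glue_bottle","mask_tape","sanding_block"):print(q,[(np.round(d["uv"]),d["p"]) for d in manip.tip_of("side",q)][:2])
for a in("cap_center",):print([(np.round(d["uv"]),round(d["p"],2)) for d in manip.tip_of("side",a)],proj("side",[[.589,-.196,.02]]))
```

```text
13.3 [ 0.5939729  -0.19758267  0.216899  ] [ 0.54568489 -0.97773185  0.61404852] 0.07277798536110865
glue_bottle [(array([402., 311.]), 0.94)]
mask_tape [(array([310., 254.]), 0.55)]
sanding_block [(array([259., 303.]), 0.61)]
[(array([218., 280.]), 0.92), (array([366., 341.]), 0.84), (array([199., 260.]), 0.77), (array([309., 275.]), 0.75)] [[366.02557618 340.8173553 ]]
```

View pics/end.png

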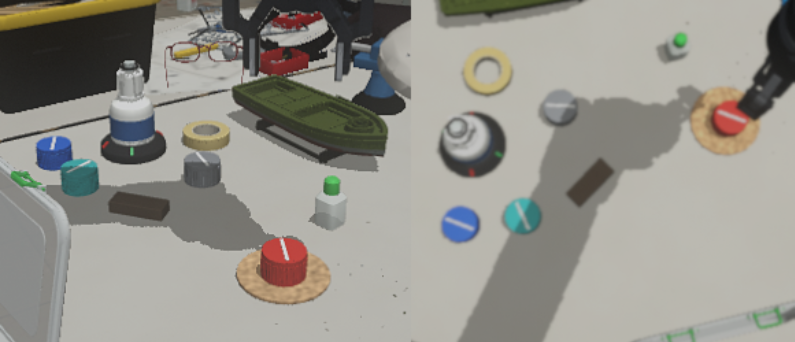

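The cap sits upright in the middle of the coaster, at (366,341) in the side picture as predicted. The bottle is open, the bystanders have not moved, and the gripper is clear.

```bash
python3 -c "
from bench import manip
print(manip.hand_in())"
```

```text
the job is handed in; nothing more can be done
None
```

The bottle is open, and the red cap stands right way up in the middle of the cork coaster. I handed the job in at about 13.5 s; no verdict is reported.

- **Press:** I pushed the cap down about 5 mm until it seated firmly on the liner. The push then read 13–14 N; the highest force I read was about 15 N in all, well under the 25 N limit. Forces are only read at the end of each move, so brief peaks in between were not seen.
- **Turn:** I held that push while turning the cap anticlockwise. The wrist measured 64.8°. A picture halfway showed the bar on the cap turning with the wrist, so the grip did not slip.
- **Lift:** The cap came off with almost no pull (1.3 N).
- **Set down:** I lowered the cap until it touched the coaster (about 8 N) and only then released it, so it was not dropped.
- **Last checks:** The side camera shows the cap at (366,341), exactly where the coaster's centre was predicted. The glue bottle, tape roll and sanding block are within 1–2 px of where they started. The blue, grey and turquoise look-alikes appear unmoved in the last picture. The gripper is about 0.2 m above the cap, touching nothing.

During the push and turn the tool tilted about 1° and the side force reached about 6 N; I corrected the tilt before setting the cap down. No check failed.

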